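# Make room in the desk tidy for the note block

### The job

Put the block of sticky notes away in the open-fronted desk tidy: nudge the chargers and the plug that are in it gently aside until there is room, then slide the block along the desk, without lifting it, straight in through the open front until it no longer sticks out. Everything that was in the tidy stays in it, lying flat and not sticking out; leave the mug, the glue stick and the stamp where they are.

Things in the scene. Friction and masses are not known exactly. Their poses are not given: they have to be found in the camera images.
- tidy: Desk tidy fixed to the desk, open front toward the robot: grey sheet-steel back and side walls, 4 mm thick, 37 mm high, no floor, no roof. Inside 126 x 243 mm. Origin: on the desk, middle of the inside; x from the open front (-63 mm) to the back wall (+63 mm), y along the row to the left wall (walls' inner faces at +-121.5 mm), z up. The side walls' front ends flare outward to x = -77 mm.
- note_block: Block of sticky notes, square, 75 x 76 mm and 32 mm high, about 0.1 kg, lying flat on the desk in front of the tidy's open front, turned up to 0.45 rad from square with it and up to 70 mm off its middle line. Origin: centre of the underside; x and y parallel to its sides, z up.
- brick_1: Black laptop-charger brick, a loose plain box, about 0.3 kg, 30 mm high, lying with its 115 mm length front to back and its 50 mm width along the tidy's row. Origin: centre of the underside; x along its width, y along its length, z up.
- brick_2: The other charger brick, like brick_1. The two bricks and the plug lie in the tidy's row in any order: two near the left wall (tidy y about +85 and +22 mm), the third toward the right wall (about -79 mm). The gap of 40 to 65 mm between second and third is too narrow for the note block; with all pushed to the side walls about 95 mm is free.
- plug: Black moulded mains plug, loose, 24 mm high, about 0.09 kg, in one of the three places of the tidy's row (see brick_2). Its body is a box 48 mm along x (-14 to +34 mm) and 46 mm along y; three pins reach to x = -34 mm, toward the tidy's front. Origin: underside, centre of the overall 68 x 46 mm outline; z up; x points to the tidy's back.
- mug: White mug, 81 mm across, 94 mm high, on the desk; bystander. Origin: centre of the underside of its outline with the handle.
- glue: Glue stick standing upright, 26 mm across, 86 mm high, bystander. Origin: centre of the underside.
- stamp: Rubber hand stamp standing on its base, 25 x 58 mm, 70 mm high, bystander. Origin: centre of the underside.
Things that resemble listed ones, but are neither listed nor needed, are in the scene too. What is shaped like the plug but blue or purple is not meant.

How it is judged:
At the end, for the whole second after the job is handed in: The note block lies flat on the desk inside the tidy (sticking out of the front by at most 5 mm, turned less than 0.15 rad from square with the tidy); the two charger bricks and the plug also lie flat inside the tidy, none sticking out by more than 8 mm; all are at rest (x of note_block in the frame of tidy between -0.0305 and 0.03 m and y of note_block in the frame of tidy between -0.09 and 0.09 m and height (world z) of each of note_block, brick_1, brick_2, plug below 0.006 m and angle between each of note_block, brick_1, brick_2, plug's own z axis and vertical below 0.1 rad and linear speed of each of note_block, brick_1, brick_2, plug below 0.02 m/s and (angle between the x axis of note_block and the x axis of tidy, either way round below 0.15 rad or angle between the y axis of note_block and the x axis of tidy, either way round below 0.15 rad) and x of brick_1 in the frame of tidy between -0.0135 and 0.02 m and y of brick_1 in the frame of tidy between -0.102 and 0.102 m and x of brick_2 in the frame of tidy between -0.0135 and 0.02 m and y of brick_2 in the frame of tidy between -0.102 and 0.102 m and x of plug in the frame of tidy between -0.037 and 0.05 m and y of plug in the frame of tidy between -0.104 and 0.104 m); the robot touches nothing.
It fails at once if the note block is lifted off the desk (by more than 15 mm) (height (world z) of note_block above 0.015 m).
It fails at once if a charger brick or the plug is lifted or tipped (height (world z) of any of brick_1, brick_2, plug above 0.015 m or angle between any of brick_1, brick_2, plug's own z axis and vertical above 0.4 rad).
It fails at once if the contents or the note block are pushed roughly (more than 30 N) (contact force between the fingers and brick_1 above 30 N or contact force between the fingers and brick_2 above 30 N or contact force between the fingers and plug above 30 N or contact force between the fingers and note_block above 30 N).
It fails at once if the mug, the glue stick or the stamp is moved by more than 30 mm (distance of any of mug, glue, stamp from where it was at the start of the episode above 0.03 m).
It also fails if it takes over 64 s, if anything falls off the work surface, if the arm or the gripper's body presses on something with over 40 N, if the wrist force passes 120 N, or if a joint passes its speed limit or range.

### The arm

A 6-joint arm with a two-finger parallel gripper is mounted at the origin on the work surface; the furniture and walls round the work are solid. World frame = base frame: x ahead of the robot, y to its left, z up, the work surface at z = 0. Lengths are in m, angles in rad, forces in N, time in s.
With the tool pointing down it reaches from about 0.25 to 0.775 m from the base axis. Payload 4 kg.
Tool frame: the origin (TCP) lies at the very end of the fingers, on their centre line; the grasp point (between the pads) lies 19 mm behind it (ctrl.grip_point_offset is the distance from the TCP to the grasp point, in m); z points along the fingers, y is the line along which they close (so a half turn about z gives the same grasp; the last joint's range is limited). The gripper opens to 94 mm and grips with 3 to 60 N. Pads are 16 mm wide; open, the fingers measure 119 mm over their backs; the gripper's body (75 mm by 177 mm) begins 78 mm behind the grasp point.
Start: joints at [-1.3, 0.087, 1.371, -0, 1.684, -0.103], TCP at [0.201, -0.512, 0.206] pointing down, gripper open.
Joint ranges: [-3.1, 3.1], [-0.76, 2.03], [0.27, 2.55], [-1.08, 4.22], [0.17, 2.65], [-2.57, 2.57]. Speed limits (rad/s): [2.79, 2.79, 3.14, 3.14, 3.14, 3.14].

### API

Orientations are given as a rotation vector (axis times angle).
In Python, from rig import ctrl gives the robot as it stands. The module is installed in compiled form; this text tells all that it offers.
- The arm moves only by the tool move_arm, never from a script. Its argument "motion" is one flat list of numbers, 6 for each row, row after row: the shift along the world's x, y, z normalised to -1 to 1, where 1 is 0.3 m, then the turn, a rotation vector about the world's x, y, z normalised to -1 to 1, where 1 is pi rad. A call has exactly 10 rows; each row is the pose to reach, as a shift and turn from the pose commanded when the call began, turning the shorter way round; what a row does not reach only later rows make up. A row lasts 1/10 s, in which the tool goes at most 50 mm and 8.59 degrees, less where a joint would pass 70% of its speed; a pose out of reach is approached as far as the arm can. A call with a number of a shift or a turn outside -1 to 1 is refused whole. A call with a gripper value outside its range is refused whole. "grip" is the opening, from 0 (shut) to 1 (fully open), set as the call begins (left out, the last holds). The fingers move at their own pace and stop on an object; "squeeze" is the grip in N (left out, the last holds). Time passes only in rows, so rows that repeat a pose let the fingers close, or fill a call up. It gives the time, the measured TCP pose, the force, the opening and the grip force at its end, in the units of the state.
- ctrl.observe(): the state, without advancing time (a new reading comes with each control period).
- ctrl.grab_frame(name): name is "scene" or "top" or "wrist"; returns the picture (420x560x3 uint8, red, green, blue); there is no depth.
- ctrl.get_calibration(name): a dict with "intrinsics" (3x3 intrinsics, pixels), "origin" and "orientation" of the camera in the world; the wrist camera has in their place "T_tool_cam" (4x4, takes a point from camera to tool coordinates, whose origin is the TCP and whose axes are the flange's). Camera axes: x right, y down, z forward; pixel columns grow to the right and rows downward; lengths in m; the calibration is good to about 2 mm. A picture is of the moment at which its call begins: read the wrist's pose just before it. get_calibration takes no time and is no camera call.
- ctrl.sign_off(): hands the job in; it is judged then, once.
The state is a dict: "time": time; "joint_positions": joint angles; "qd": joint speeds; "joint_efforts": joint torques, N m; "tool_pos": TCP position; "tool_rot": TCP orientation; "contact_force": force on the tool from outside, world axes, zero at the start; "torque": the same for the moment, N m; "grip_width": finger opening in m; "finger_force": force on a finger pad.
Only numpy, scipy, OpenCV 4.12 (cv2) and the standard library are available. Lean on these libraries where they do the work, as an engineer would, in place of code of your own. Each camera call takes 0.05 s, during which the arm holds its last target. There are 200 camera calls.

## Working session

There is one attempt and no reset: what is moved stays moved. The work goes in short steps, Python scripts to look and compute and a tool call to move; the robot and the scene stay as the last step left them, time stands still between calls to the robot, and variables do not carry over. Pictures are saved under pics/ and viewed, at most 10 in all, crops included, and the job is handed in when it is done.

Besides the shell and the picture viewer there is one more tool, called in YAML: its name, and indented under it one key for each argument. move_arm: Moves the arm, as the interface text tells. Scaled input: -1 to 1 covers 0.3 m each way for a shift and pi rad each way for a turn. Its arguments: {"type":"object","properties":{"motion":{"type":"array","items":{"type":"number","minimum":-1,"maximum":1}},"grip":{"type":"number"},"squeeze":{"type":"number"}},"required":["motion"]}

```bash
mkdir -p pics; python3 - <<'E'
from rig import ctrl
import cv2
for n in("top","scene"):
    cv2.imwrite(f"pics/{n}0.png",ctrl.grab_frame(n)[...,::-1])
    c=ctrl.get_calibration(n);print(n,c)
s=ctrl.observe();print(s["time"],s["tool_pos"],s["tool_rot"])
E
```

```text
top {'intrinsics': array([[488.4871843 ,   0.        , 278.47209554],
       [  0.        , 488.4871843 , 206.49879112],
       [  0.        ,   0.        ,   1.        ]]), 'origin': array([0.32304939, 0.07639694, 1.17690145]), 'orientation': array([-2.18893696,  2.20054506, -0.06495503])}
scene {'intrinsics': array([[434.9710932 ,   0.        , 275.46701912],
       [  0.        , 434.9710932 , 204.00688087],
       [  0.        ,   0.        ,   1.        ]]), 'origin': array([-0.4910436 ,  0.66796724,  0.60891564]), 'orientation': array([-1.09264329,  2.06149843, -1.22673522])}
0.1 [ 0.20068787 -0.51156929  0.20443522] [-3.08501140e+00 -5.83329155e-01  2.82327061e-04]
```

View pics/top0.png

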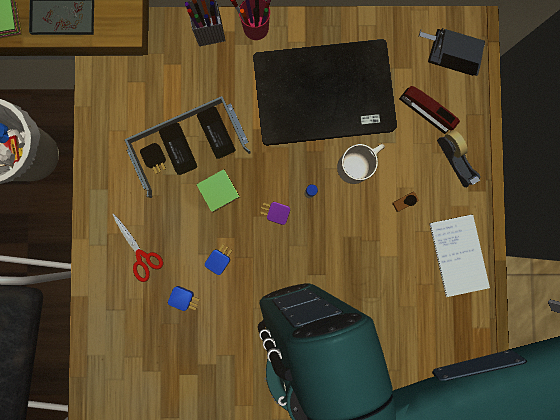

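View pics/scene0.png

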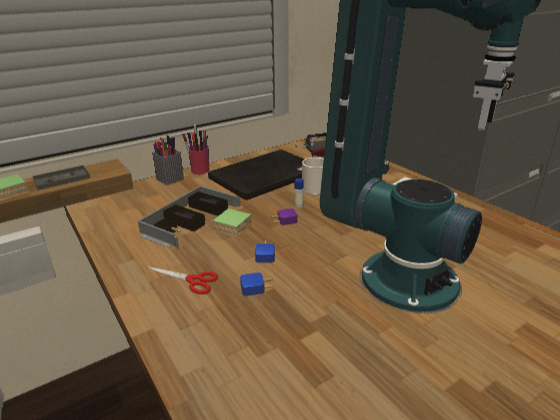

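The tidy is at about (190,145) in the top view. In it are the black plug at (152,156) and the bricks at (177,148) and (214,132). The green note block is at (218,190). The blue and purple plugs lie outside and aren't meant. Next I'll enlarge that area.

```bash
python3 - <<'E'
import cv2
i=cv2.imread("pics/top0.png")[85:225,105:265]
cv2.imwrite("pics/c0.png",cv2.resize(i,None,fx=4.25,fy=4.25,interpolation=cv2.INTER_CUBIC))
E
```

```text
(no output)
```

View pics/c0.png

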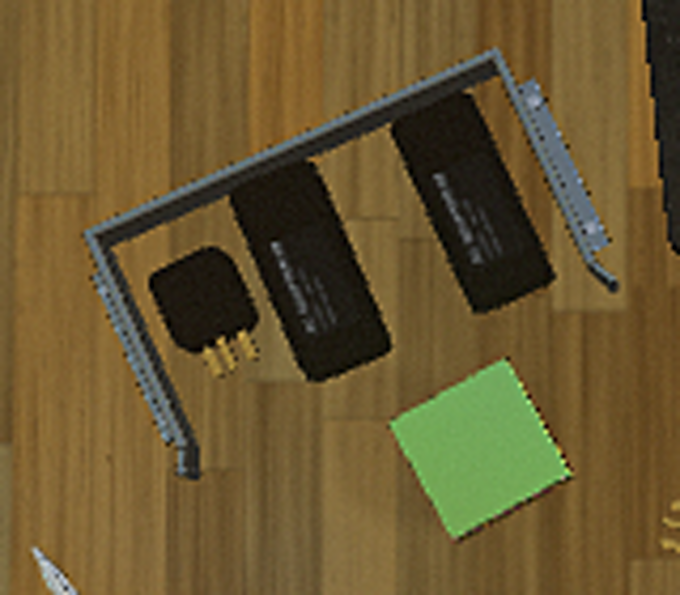

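```bash
cat >h.py <<'E'
import numpy as np,cv2
from rig import ctrl
from scipy.spatial.transform import Rotation as R
def ray(px,z,n="top"):
    c=ctrl.get_calibration(n);K=c["intrinsics"];o=c["origin"];M=R.from_rotvec(c["orientation"]).as_matrix()
    d=M@np.linalg.solve(K,[px[0],px[1],1]);return o+d*(z-o[2])/d[2]
E
python3 - <<'E'
from h import *
np.set_printoptions(precision=4,suppress=True)
P=lambda l,z:np.array([ray((105+(x+.5)/4.25-.5,85+(y+.5)/4.25-.5),z)[:2] for x,y in l])
W=P([(88,233),(496,50),(183,447),(594,262)],.037)
print("W",W,"len",np.linalg.norm(W[0]-W[1]),np.linalg.norm(W[0]-W[2]),np.linalg.norm(W[1]-W[3]))
yv=W[0]-W[1];yv/=np.linalg.norm(yv);xv=np.array([yv[1],-yv[0]])
x2=(W[0]-W[2])+(W[1]-W[3]);print("yaw",np.arctan2(xv[1],xv[0]),np.arctan2(x2[1],x2[0]))
O=(W[0]+W[1])/2-xv*(.063+.004);print("O",O)
for n,l,z in(("mid",[(230,195),(318,158),(393,350),(314,384)],.03),("right",[(390,126),(470,91),(556,280),(480,315)],.03),("note",[(391,424),(508,359),(571,475),(457,540)],.032),("plug",[(146,277),(222,243),(262,324),(185,357)],.024),("pins",[(218,376),(255,357)],.012)):
    q=P(l,z);t=(q-O)@np.c_[xv,yv];e=q[1]-q[0]
    print(n,"world",q.mean(0),"tidy",t.mean(0),t.round(3).tolist(),"ang",np.arctan2(e[1],e[0]),[np.linalg.norm(q[i]-q[i-1]).round(3) for i in range(len(q))])
E
```

```text
W [[0.5466 0.4319]
 [0.6484 0.2062]
 [0.4274 0.3782]
 [0.5291 0.1518]] len 0.24754963260569435 0.13069311233844988 0.1310981300229541
yaw 0.4236152698623143 0.42545953958958505
O [0.5364 0.2915]
mid world [0.5258 0.3083] tidy [-0.0028  0.0197] [[0.056, 0.045], [0.055, -0.008], [-0.061, -0.003], [-0.06, 0.045]] ang -1.1715033839593492 [np.float64(0.116), np.float64(0.053), np.float64(0.116), np.float64(0.048)]
right world [0.564  0.2192] tidy [-0.0046 -0.0772] [[0.054, -0.052], [0.054, -0.101], [-0.063, -0.101], [-0.064, -0.054]] ang -1.1568705123954028 [np.float64(0.118), np.float64(0.049), np.float64(0.117), np.float64(0.047)]
note world [0.4257 0.2144] tidy [-0.1326 -0.0248] [[-0.099, 0.015], [-0.093, -0.059], [-0.166, -0.064], [-0.173, 0.008]] ang -1.0646332119648347 [np.float64(0.074), np.float64(0.074), np.float64(0.073), np.float64(0.072)]
plug world [0.5109 0.3708] tidy [0.0094 0.0828] [[0.035, 0.107], [0.035, 0.061], [-0.016, 0.059], [-0.016, 0.105]] ang -1.1489791504011149 [np.float64(0.05), np.float64(0.046), np.float64(0.051), np.float64(0.047)]
pins world [0.4751 0.3551] tidy [-0.0297  0.0832] [[-0.03, 0.095], [-0.029, 0.072]] ang -1.0959735426807342 [np.float64(0.023), np.float64(0.023)]
```

move_arm:
  motion: [0.383, 0.862, 0, 0, 0, 0.016, 0.383, 0.862, 0, 0, 0, 0.016, 0.383, 0.862, 0, 0, 0, 0.016, 0.383, 0.862, 0, 0, 0, 0.016, 0.383, 0.862, 0, 0, 0, 0.016, 0.383, 0.862, 0, 0, 0, 0.016, 0.383, 0.862, 0, 0, 0, 0.016, 0.383, 0.862, 0, 0, 0, 0.016, 0.383, 0.862, 0, 0, 0, 0.016, 0.383, 0.862, 0, 0, 0, 0.016]
  grip: 0
  squeeze: 8

```text
time: 1.1
tool_pos: [0.3152, -0.2544, 0.2052]
tool_rot: [-3.072, -0.658, 0.001]
contact_force: [1.2, -0.3, 0.4]
grip_width: 0.0175
finger_force: 0.0
```

move_arm:
  motion: [0.383, 0.862, 0, 0, 0, 0, 0.383, 0.862, 0, 0, 0, 0, 0.383, 0.862, 0, 0, 0, 0, 0.383, 0.862, 0, 0, 0, 0, 0.383, 0.862, 0, 0, 0, 0, 0.383, 0.862, 0, 0, 0, 0, 0.383, 0.862, 0, 0, 0, 0, 0.383, 0.862, 0, 0, 0, 0, 0.383, 0.862, 0, 0, 0, 0, 0.383, 0.862, 0, 0, 0, 0]

```text
time: 2.1
tool_pos: [0.4304, 0.0037, 0.2055]
tool_rot: [3.072, 0.657, -0.0]
contact_force: [0.7, -0.4, -0.3]
grip_width: 0.0004
finger_force: 0.0
```

move_arm:
  motion: [0.383, 0.862, 0, 0, 0, 0, 0.383, 0.862, 0, 0, 0, 0, 0.383, 0.862, 0, 0, 0, 0, 0.383, 0.862, 0, 0, 0, 0, 0.383, 0.862, 0, 0, 0, 0, 0.383, 0.862, 0, 0, 0, 0, 0.383, 0.862, 0, 0, 0, 0, 0.383, 0.862, 0, 0, 0, 0, 0.383, 0.862, 0, 0, 0, 0, 0.383, 0.862, 0, 0, 0, 0]

```text
time: 3.1
tool_pos: [0.5456, 0.2621, 0.2061]
tool_rot: [3.072, 0.658, 0.001]
contact_force: [1.3, 0.3, -0.0]
grip_width: 0.0003
finger_force: 0.0
```

```bash
cat >>h.py <<'E'
def wcam():
    s=ctrl.observe();T=np.eye(4);T[:3,:3]=R.from_rotvec(s["tool_rot"]).as_matrix();T[:3,3]=s["tool_pos"]
    c=ctrl.get_calibration("wrist");return T@np.array(c["T_tool_cam"]),c["intrinsics"]
def tidy_grid(img,T,K,z,O=(.5364,.2915),yaw=.424):
    pass
def toworld(px,T,K,z):
    d=T[:3,:3]@np.linalg.solve(K,[px[0],px[1],1]);return T[:3,3]+d*(z-T[2,3])/d[2]
E
python3 - <<'E'
from h import *
T,K=wcam();i=ctrl.grab_frame("wrist");np.savez("w1",T=T,K=K);cv2.imwrite("pics/w1.png",i[...,::-1]);print(T,K)
E
```

```text
[[ 4.10871416e-01 -8.86154001e-01 -2.14279642e-01  6.08195624e-01]
 [-9.11693228e-01 -3.99266050e-01 -9.69643193e-02  2.89631474e-01]
 [ 3.70733044e-04  2.35197166e-01 -9.71947609e-01  3.85058170e-01]
 [ 0.00000000e+00  0.00000000e+00  0.00000000e+00  1.00000000e+00]] [[374.39951011   0.         279.80348088]
 [  0.         374.39951011 206.99261844]
 [  0.           0.           1.        ]]
```

View pics/w1.png

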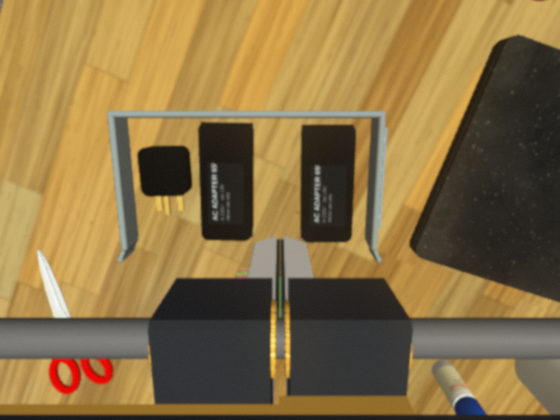

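The wrist view shows the tidy square with the tool, with back corners at (109,113) and (385,112). The bricks span columns 200-253 and 302-355, and the finger centre is at about column 281.

```bash
python3 - <<'E'
from h import *
np.set_printoptions(precision=4,suppress=True)
f=np.load("w1.npz");T,K=f["T"],f["K"]
W=np.array([toworld(p,T,K,.037)[:2] for p in((108.5,111.5),(385.5,111))])
yv=W[0]-W[1];L=np.linalg.norm(yv);yv/=L;xv=np.array([yv[1],-yv[0]]);O=W.mean(0)-.067*xv
print(L,np.arctan2(xv[1],xv[0]),O)
for n,l in(("mid",[(200,123),(252.5,123),(252.5,240),(201.5,240)]),("right",[(302,125),(355,125),(353,242),(303,241)]),("tcp",0)):
    q=np.array([toworld(p,T,K,.03)[:2] for p in l]) if l else np.array([ctrl.observe()["tool_pos"][:2]])
    print(n,q.mean(0),((q-O)@np.c_[xv,yv]))
E
```

```text
0.24949768717716977 0.42516342143893526 [0.5392 0.2907]
mid [0.5299 0.3103] [[ 0.0566  0.0443]
 [ 0.0565 -0.0043]
 [-0.0573 -0.0021]
 [-0.0572  0.0487]]
right [0.5686 0.2205] [[ 0.0547 -0.0501]
 [ 0.0546 -0.0992]
 [-0.0596 -0.1024]
 [-0.0584 -0.0525]]
tcp [0.5456 0.2623] [[-0.0059 -0.0285]]
```

move_arm:
  motion: [0.012, 0.008, -0.07, 0, 0, 0, 0.012, 0.008, -0.15, 0, 0, 0, 0.012, 0.008, -0.23, 0, 0, 0, 0.012, 0.008, -0.31, 0, 0, 0, 0.012, 0.008, -0.39, 0, 0, 0, 0.012, 0.008, -0.47, 0, 0, 0, 0.012, 0.008, -0.55, 0, 0, 0, 0.012, 0.008, -0.61, 0, 0, 0, 0.012, 0.008, -0.65, 0, 0, 0, 0.012, 0.008, -0.65, 0, 0, 0]

```text
time: 4.15
tool_pos: [0.5478, 0.265, 0.0087]
tool_rot: [3.071, 0.66, -0.006]
contact_force: [-0.1, 0.3, -0.6]
grip_width: 0.0005
finger_force: 0.0
```

move_arm:
  motion: [-0.003, 0.007, 0, 0, 0, 0, -0.006, 0.013, 0, 0, 0, 0, -0.009, 0.02, 0, 0, 0, 0, -0.012, 0.027, 0, 0, 0, 0, -0.015, 0.033, 0, 0, 0, 0, -0.018, 0.04, 0, 0, 0, 0, -0.021, 0.047, 0, 0, 0, 0, -0.024, 0.054, 0, 0, 0, 0, -0.027, 0.06, 0, 0, 0, 0, -0.03, 0.067, 0, 0, 0, 0]

```text
time: 5.15
tool_pos: [0.5404, 0.2861, 0.0108]
tool_rot: [3.071, 0.661, 0.001]
contact_force: [0.7, -2.0, 1.6]
grip_width: 0.0007
finger_force: 1.2
```

move_arm:
  motion: [-0.002, 0.005, 0, 0, 0, 0, -0.004, 0.01, 0, 0, 0, 0, -0.006, 0.014, 0, 0, 0, 0, -0.009, 0.019, 0, 0, 0, 0, -0.011, 0.024, 0, 0, 0, 0, -0.013, 0.029, 0, 0, 0, 0, -0.015, 0.034, 0, 0, 0, 0, -0.017, 0.038, 0, 0, 0, 0, -0.019, 0.042, 0, 0, 0, 0, -0.02, 0.044, 0, 0, 0, 0]

```text
time: 6.15
tool_pos: [0.5341, 0.2996, 0.0105]
tool_rot: [3.071, 0.661, 0.0]
contact_force: [2.1, -2.9, 3.0]
grip_width: 0.0003
finger_force: 1.7
```

move_arm:
  motion: [-0.001, 0.002, 0, 0, 0, 0, -0.002, 0.004, 0, 0, 0, 0, -0.003, 0.006, 0, 0, 0, 0, -0.003, 0.006, 0, 0, 0, 0, 0.002, -0.004, 0, 0, 0, 0, 0.015, -0.034, 0, 0, 0, 0, 0.028, -0.064, 0, 0, 0, 0, 0.042, -0.094, 0, 0, 0, 0, 0.056, -0.124, 0, 0, 0, 0, 0.06, -0.132, 0, 0, 0, 0]

```text
time: 7.15
tool_pos: [0.5528, 0.2584, 0.0104]
tool_rot: [3.072, 0.658, -0.0]
contact_force: [-0.2, -0.2, 0.1]
grip_width: 0.0005
finger_force: 0.0
```

move_arm:
  motion: [0.003, -0.007, 0, 0, 0, 0, 0.006, -0.013, 0, 0, 0, 0, 0.009, -0.02, 0, 0, 0, 0, 0.012, -0.027, 0, 0, 0, 0, 0.015, -0.034, 0, 0, 0, 0, 0.018, -0.04, 0, 0, 0, 0, 0.021, -0.047, 0, 0, 0, 0, 0.025, -0.056, 0, 0, 0, 0, 0.028, -0.063, 0, 0, 0, 0, 0.03, -0.068, 0, 0, 0, 0]

```text
time: 8.15
tool_pos: [0.5613, 0.2392, 0.0105]
tool_rot: [3.071, 0.661, 0.0]
contact_force: [0.1, 0.9, -0.5]
grip_width: 0.0004
finger_force: 0.6
```

move_arm:
  motion: [-0.02, 0.045, 0, 0, 0, 0, -0.02, 0.045, 0.1, 0, 0, 0, -0.02, 0.045, 0.25, 0, 0, 0, -0.02, 0.045, 0.4, 0, 0, 0, -0.1, 0.02, 0.5, 0, 0, 0, -0.24, -0.03, 0.6, 0, 0, 0, -0.38, -0.08, 0.63, 0, 0, 0, -0.53, -0.12, 0.63, 0, 0, 0, -0.53, -0.12, 0.63, 0, 0, 0, -0.53, -0.12, 0.63, 0, 0, 0]
  squeeze: 8

```text
time: 9.15
tool_pos: [0.4016, 0.2038, 0.2]
tool_rot: [3.071, 0.662, 0.003]
contact_force: [0.1, -0.4, 0.1]
grip_width: 0.0004
finger_force: 0.0
```

```bash
python3 - <<'E'
from h import *
T,K=wcam();i=ctrl.grab_frame("wrist");np.savez("w2",T=T,K=K);cv2.imwrite("pics/w2.png",i[...,::-1]);print(ctrl.observe()["tool_pos"])
E
```

```text
[0.40256926 0.20396327 0.19994638]
```

View pics/w2.png

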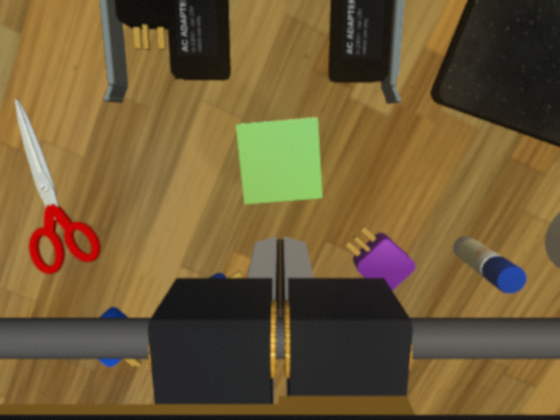

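The gap between the bricks now runs from column 230 to 330. The block's corners are at (237,125), (318,117), (322,197) and (245,204).

```bash
python3 - <<'E'
from h import *
np.set_printoptions(precision=4,suppress=True)
f=np.load("w2.npz");T,K=f["T"],f["K"];O=np.array([.538,.291]);a=.425
xv=np.array([np.cos(a),np.sin(a)]);yv=np.array([-xv[1],xv[0]])
q=np.array([toworld(p,T,K,.032)[:2] for p in[(236.5,124.5),(318,117),(322.5,197.5),(244.5,204.5)]])
print(q.mean(0),(q-O)@np.c_[xv,yv],(q.mean(0)-O)@np.c_[xv,yv],[np.linalg.norm(q[i]-q[i-1]).round(3) for i in range(4)])
e=q[0]-q[1]+q[3]-q[2];g=q[0]-q[3]+q[1]-q[2];print(np.arctan2(e[1],e[0])-np.pi/2,np.arctan2(g[1],g[0]))
b=np.array([toworld(p,T,K,.03)[:2] for p in[(172,78),(230,77),(330,79),(388,80)]]);print((b-O)@np.c_[xv,yv])
E
```

```text
[0.4274 0.2141] [[-0.0987  0.0154]
 [-0.092  -0.0583]
 [-0.1661 -0.0644]
 [-0.173   0.0096]] [-0.1324 -0.0244] [np.float64(0.075), np.float64(0.074), np.float64(0.074), np.float64(0.074)]
0.5169777212703681 0.5046341580324543
[[-0.0586  0.0717]
 [-0.0577  0.0203]
 [-0.0592 -0.0683]
 [-0.06   -0.1197]]
```

move_arm:
  motion: [0.083, 0.034, 0, 0, 0, 0.047, 0.083, 0.034, 0, 0, 0, 0.094, 0.083, 0.034, 0, 0, 0, 0.141, 0.083, 0.034, 0, 0, 0, 0.188, 0.083, 0.034, 0, 0, 0, 0.235, 0.083, 0.034, 0, 0, 0, 0.282, 0.083, 0.034, 0, 0, 0, 0.329, 0.083, 0.034, 0, 0, 0, 0.376, 0.083, 0.034, 0, 0, 0, 0.423, 0.083, 0.034, 0, 0, 0, 0.47]
  grip: 1

```text
time: 10.2
tool_pos: [0.4288, 0.2142, 0.199]
tool_rot: [-1.819, -2.561, 0.001]
contact_force: [0.3, 0.6, 0.2]
grip_width: 0.0773
finger_force: 0.0
```

move_arm:
  motion: [0, 0, 0, 0, 0, 0.03, 0, 0, 0, 0, 0, 0.057, 0, 0, -0.1, 0, 0, 0.057, 0, 0, -0.2, 0, 0, 0.057, 0, 0, -0.3, 0, 0, 0.057, 0, 0, -0.4, 0, 0, 0.057, 0, 0, -0.4, 0, 0, 0.057, 0, 0, -0.4, 0, 0, 0.057, 0, 0, -0.4, 0, 0, 0.057, 0, 0, -0.4, 0, 0, 0.057]

```text
time: 11.2
tool_pos: [0.4287, 0.2143, 0.0816]
tool_rot: [1.59, 2.707, 0.005]
contact_force: [-0.1, -0.1, 0.6]
grip_width: 0.0942
finger_force: 0.0
```

move_arm:
  motion: [-0.003, 0, -0.03, 0, 0, 0, -0.003, 0, -0.06, 0, 0, 0, -0.003, 0, -0.09, 0, 0, 0, -0.003, 0, -0.12, 0, 0, 0, -0.003, 0, -0.15, 0, 0, 0, -0.003, 0, -0.18, 0, 0, 0, -0.003, 0, -0.21, 0, 0, 0, -0.003, 0, -0.24, 0, 0, 0, -0.003, 0, -0.245, 0, 0, 0, -0.003, 0, -0.245, 0, 0, 0]

```text
time: 12.2
tool_pos: [0.4259, 0.2136, 0.0056]
tool_rot: [-1.591, -2.709, 0.001]
contact_force: [-0.1, 0.0, -0.7]
grip_width: 0.0939
finger_force: 0.0
```

move_arm:
  motion: [0, 0, 0, 0, 0, 0, 0, 0, 0, 0, 0, 0, 0, 0, 0, 0, 0, 0, 0, 0, 0, 0, 0, 0, 0, 0, 0, 0, 0, 0, 0, 0, 0, 0, 0, 0, 0, 0, 0, 0, 0, 0, 0, 0, 0, 0, 0, 0, 0, 0, 0, 0, 0, 0, 0, 0, 0, 0, 0, 0]
  grip: 0.76
  squeeze: 6

```text
time: 13.2
tool_pos: [0.4266, 0.2138, 0.0065]
tool_rot: [1.59, 2.708, 0.002]
contact_force: [-0.0, 0.7, 5.7]
grip_width: 0.0752
finger_force: 6.0
```

move_arm:
  motion: [0, 0, 0, 0, 0, -0.006, 0, 0, 0, 0, 0, -0.012, 0, 0, 0, 0, 0, -0.018, 0.012, 0.005, 0, 0, 0, -0.024, 0.024, 0.011, 0, 0, 0, -0.0265, 0.037, 0.017, 0, 0, 0, -0.0265, 0.05, 0.023, 0, 0, 0, -0.0265, 0.064, 0.029, 0, 0, 0, -0.0265, 0.078, 0.035, 0, 0, 0, -0.0265, 0.091, 0.041, 0, 0, 0, -0.0265]

```text
time: 14.2
tool_pos: [0.4515, 0.2251, 0.0061]
tool_rot: [-1.7, -2.638, 0.007]
contact_force: [-4.1, -2.6, 8.4]
grip_width: 0.075
finger_force: 6.0
```

```bash
python3 - <<'E'
from h import *
s=ctrl.observe();print(s["tool_pos"],s["contact_force"])
i=ctrl.grab_frame("scene")[160:270,110:290,::-1]
cv2.imwrite("pics/s3.png",cv2.resize(i,None,fx=4,fy=4,interpolation=cv2.INTER_CUBIC))
E
```

```text
[0.45152379 0.22513831 0.00606231] [-4.08776814 -2.61141502  8.42236533]
```

View pics/s3.png

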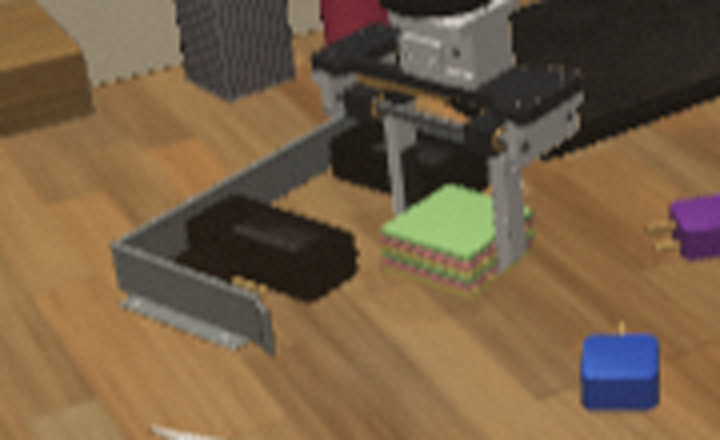

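The block is gripped front and back and lies flat, square in front of the gap between the bricks. Now I'll slide it in.

move_arm:
  motion: [0.014, 0.006, 0.002, 0, 0, 0, 0.027, 0.012, 0.003, 0, 0, 0, 0.041, 0.019, 0.003, 0, 0, 0, 0.055, 0.025, 0.003, 0, 0, 0, 0.069, 0.031, 0.003, 0, 0, 0, 0.082, 0.037, 0.003, 0, 0, 0, 0.096, 0.043, 0.003, 0, 0, 0, 0.11, 0.05, 0.003, 0, 0, 0, 0.123, 0.056, 0.003, 0, 0, 0, 0.137, 0.062, 0.003, 0, 0, 0]

```text
time: 15.25
tool_pos: [0.4949, 0.2447, 0.0069]
tool_rot: [1.702, 2.64, 0.0]
contact_force: [0.5, -0.1, -1.2]
grip_width: 0.0752
finger_force: 6.0
```

move_arm:
  motion: [0.014, 0.006, 0, 0, 0, 0, 0.027, 0.012, 0, 0, 0, 0, 0.041, 0.019, 0, 0, 0, 0, 0.055, 0.025, 0, 0, 0, 0, 0.069, 0.031, 0, 0, 0, 0, 0.082, 0.037, 0, 0, 0, 0, 0.096, 0.043, 0, 0, 0, 0, 0.11, 0.05, 0, 0, 0, 0, 0.123, 0.056, 0, 0, 0, 0, 0.137, 0.062, 0, 0, 0, 0]

```text
time: 16.25
tool_pos: [0.5359, 0.2633, 0.0069]
tool_rot: [1.702, 2.641, 0.0]
contact_force: [0.1, 0.2, -0.5]
grip_width: 0.0755
finger_force: 6.0
```

move_arm:
  motion: [0, 0, -0.002, 0, 0, 0, 0, 0, -0.002, 0, 0, 0, 0, 0, -0.002, 0, 0, 0, 0, 0, -0.002, 0, 0, 0, 0, 0, -0.002, 0, 0, 0, 0, 0, -0.002, 0, 0, 0, 0, 0, -0.002, 0, 0, 0, 0, 0, -0.002, 0, 0, 0, 0, 0, -0.002, 0, 0, 0, 0, 0, -0.002, 0, 0, 0]
  grip: 0.95

```text
time: 17.25
tool_pos: [0.5356, 0.2631, 0.0063]
tool_rot: [1.702, 2.64, 0.0]
contact_force: [0.0, 0.9, -0.1]
grip_width: 0.0893
finger_force: 0.0
```

move_arm:
  motion: [0, 0, 0.05, 0, 0, 0, 0, 0, 0.1, 0, 0, 0, 0, 0, 0.2, 0, 0, 0, 0, 0, 0.3, 0, 0, 0, 0, 0, 0.4, 0, 0, 0, 0, 0, 0.5, 0, 0, 0, 0, 0, 0.6, 0, 0, 0, -0.1, -0.1, 0.7, 0, 0, 0, -0.25, -0.25, 0.8, 0, 0, 0, -0.4, -0.4, 0.8, 0, 0, 0]

```text
time: 18.25
tool_pos: [0.4403, 0.1669, 0.2475]
tool_rot: [1.698, 2.636, 0.009]
contact_force: [-0.5, 0.2, 0.9]
grip_width: 0.089
finger_force: 0.0
```

```bash
python3 - <<'E'
from h import *
print(ctrl.observe()["tool_pos"])
i=ctrl.grab_frame("top")[85:225,105:265,::-1]
cv2.imwrite("pics/c4.png",cv2.resize(i,None,fx=4.25,fy=4.25,interpolation=cv2.INTER_CUBIC))
E
```

```text
[0.44025723 0.16692062 0.24750209]
```

View pics/c4.png

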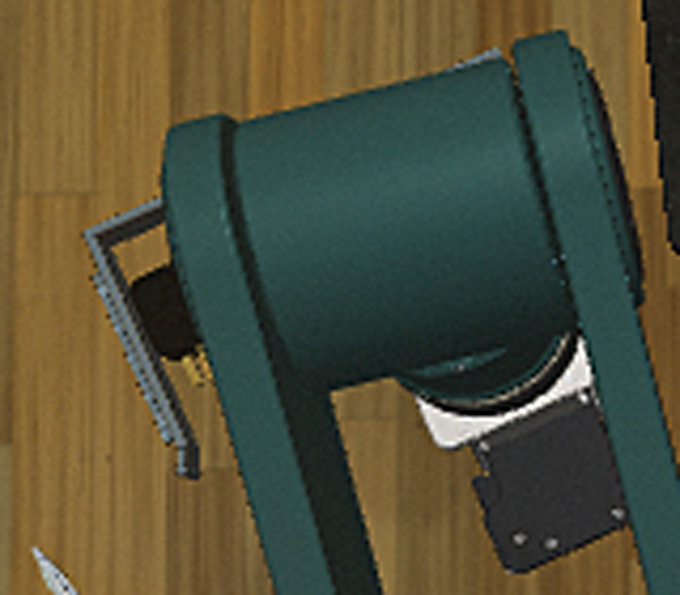

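The arm hides the tidy at (300,250) in this crop, so I'll swing it aside.

move_arm:
  motion: [-0.2, -0.9, 0, 0, 0, 0, -0.2, -0.9, 0, 0, 0, 0, -0.2, -0.9, 0, 0, 0, 0, -0.2, -0.9, 0, 0, 0, 0, -0.2, -0.9, 0, 0, 0, 0, -0.2, -0.9, 0, 0, 0, 0, -0.2, -0.9, 0, 0, 0, 0, -0.2, -0.9, 0, 0, 0, 0, -0.2, -0.9, 0, 0, 0, 0, -0.2, -0.9, 0, 0, 0, 0]

```text
time: 19.3
tool_pos: [0.3801, -0.1016, 0.2428]
tool_rot: [1.699, 2.642, 0.001]
contact_force: [0.8, 0.0, -0.0]
grip_width: 0.0892
finger_force: 0.0
```

```bash
python3 - <<'E'
from h import *
print(ctrl.observe()["tool_pos"])
i=ctrl.grab_frame("top")[85:225,105:265,::-1]
cv2.imwrite("pics/c5.png",cv2.resize(i,None,fx=4.25,fy=4.25,interpolation=cv2.INTER_CUBIC))
E
```

```text
[ 0.3800988  -0.10161268  0.24276571]
```

View pics/c5.png

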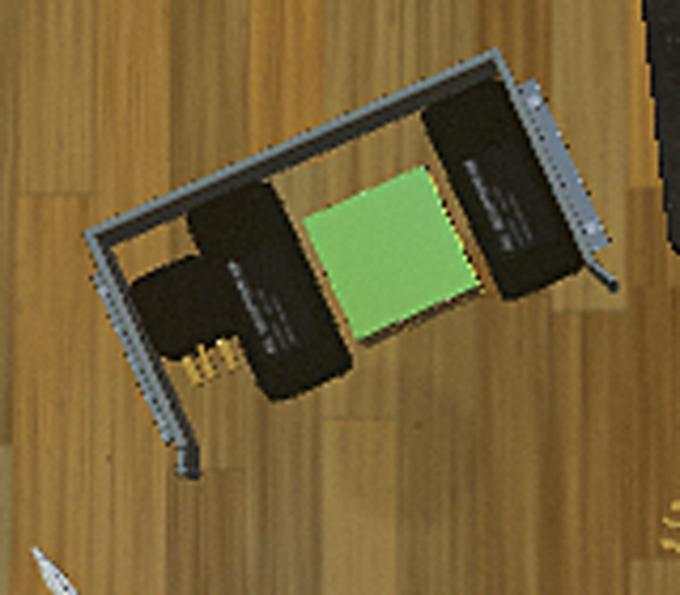

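The block sits square between the bricks at (392,255). The bricks and the plug are flat and inside, so I'm handing it in.

```bash
python3 -c "
from rig import ctrl
print(ctrl.sign_off())"
```

```text
the job is handed in; nothing more can be done
None
```

The note block is in the tidy, square and not sticking out, with both bricks and the plug still flat inside; I handed the job in at about 19 s (no verdict was shown) and never reached for the mug, glue stick or stamp.

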